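# Bring the gold tesserae round to the mosaic

### The job

The bare star on the blue mosaic panel is to be laid in gold next: turn the tray of the tesserae carousel until the middle of the gold compartment points at the centre of the panel. Push slowly and gently on the dividers with a fingertip, then take the finger away. Do not grip, lift, shift or spin the carousel, and leave the panel and the other things on the table alone.

Things in the scene. Friction and masses are not known exactly. Their poses are not given: they have to be found in the camera images.
- carousel: stand of a round revolving sorting tray for mosaic tiles, loose on the table: a dark wooden disc 230 mm across on four rubber feet, about 1.8 kg, which stays still while the tray turns on it. Origin at the centre of its underside, on the vertical axis of the tray, z up
- carry_ball (a point): centre of the dark wooden carrying ball, 32 mm across, on a thin steel post that rises from the stand through the middle of the tray; top of the ball 110 mm above the table. Post and ball belong to the stand and do not turn
- tray (a joint): angle (rad) of the tray relative to the stand about the vertical axis, growing counterclockwise seen from above; no stops. At 0 the gold compartment's middle lies along the stand's x axis. The bearing drags with about 0.08 N m (1 N at 100 mm from the axis moves it), so after a slow push it stops within a few degrees. The tray, about 1.1 kg, is a plywood disc 320 mm across; its rim is 6 mm thick
- dividers: the six-armed wooden insert that divides the tray and turns with it: six upright straight radial dividers, 5 mm thick, tops 80 mm above the table, from a hub 52 mm across out to the rim, at 30, 90, 150, 210, 270 and 330 degrees counterclockwise from the gold middle. Origin on the tray's axis at table height; its x axis points through the middle of the gold compartment, z up
- gold_middle (a point): middle of the gold compartment, on the tiles, 100 mm from the carousel's axis, 43 mm above the table; its x axis points radially outward, z up. All six compartments are covered by one packed layer of tiles that stay put, tops 43 to 45 mm above the table; the tray's rim is 62 mm high. Counterclockwise from above: gold, dark blue, white, green, dark red, light blue
- panel: the mosaic panel: a fixed plywood board 280 x 300 mm lying to the robot's right, with an arched blue and green tile field, a gold sun and a bare grey star. Origin at the centre of its underside; its top is 18 mm above the table
- glue: bystander: white glue bottle with red nozzle, 56 mm across, 160 mm high, standing by the carousel; origin at the centre of its underside
- jar: bystander: dark red jar with black cap, 60 mm across, 80 mm high; origin at the centre of its underside
- mug: bystander: white mug, 76 mm across without its handle, 92 mm high; origin at the centre of its underside
- spatula: bystander: small spatula with wooden handle, 200 mm long, lying on the table; origin on its underside near the middle, its length along its x axis

How it is judged (in metres and radians):
On the way:
1. a fingertip pushes on a divider (contact force between the fingers and dividers above 0.2 N), for 0.02 s.
At the end, for the whole second after the job is handed in: the line from the carousel's axis through the middle of the gold compartment passes within 80 mm of the panel's centre (about 7 to 12 degrees), on the panel's side; the tray is at rest (under 0.05 rad/s) and the stand is level and within 15 mm of where it stood (x of panel in the frame of gold_middle above 0.1 m and y of panel in the frame of gold_middle between -0.08 and 0.08 m and velocity of joint tray between -0.05 and 0.05 rad/s and distance of carousel from where it was at the start of the episode below 0.015 m and angle between carousel's own z axis and vertical below 0.03 rad); the robot touches nothing.
It fails at once if the tray is spun (faster than 2.5 rad/s) (velocity of joint tray above 2.5 rad/s or velocity of joint tray below -2.5 rad/s).
It fails at once if the carousel is shifted by more than 20 mm, lifted or tipped (distance of carousel from where it was at the start of the episode above 0.02 m or height (world z) of carousel above 0.006 m or angle between carousel's own z axis and vertical above 0.06 rad).
It fails at once if the carousel is gripped or pushed hard (over 20 N from the fingers), or pushed with the arm or the gripper's body (contact force between the fingers and carousel above 20 N or contact force between the arm and carousel above 2 N).
It fails at once if the panel is touched (contact force between any of the fingers, the arm and panel above 1 N).
It fails at once if a bystander is moved by more than 20 mm (distance of any of glue, jar, mug, spatula from where it was at the start of the episode above 0.02 m).
It also fails if it takes over 54 s, if anything falls off the work surface, if the arm or the gripper's body presses on something with over 40 N, if the wrist force passes 120 N, or if a joint passes its speed limit or range.

### The arm

A 7-joint arm with a two-finger parallel gripper is mounted at the origin on the work surface. World frame = base frame: x ahead of the robot, y to its left, z up, the work surface at z = 0. Lengths are in mm, angles in rad, forces in N, time in s.
With the tool pointing down it reaches from about 400 to 875 mm from the base axis. Payload 4.4 kg.
Tool frame: the origin (TCP) lies midway between the tips of the shut fingers; the grasp point (between the pads) lies 19 mm behind it (ctrl.grip_point_offset is the distance from the TCP to the grasp point, in mm); z points along the fingers, y is the line along which they close (so a half turn about z gives the same grasp; the last joint's range is limited). The gripper opens to 85 mm and grips with 20 to 120 N. Pads are 22 mm wide; open, the fingers measure 114 mm over their backs; the gripper's body (76 mm by 85 mm) begins 54 mm behind the grasp point. The pads swing forward as they close: fully open they stand 13 mm farther back than shut.
Start: joints at [-1.392, 0.628, 0.038, 1.517, -0.027, 0.996, -0.02], TCP at [157.51, 630.641, 231.313] pointing down, gripper open.
Joint ranges: [-3.06, 3.06], [-0.37, 2.12], [-1.25, 1.32], [0.18, 2.47], [-1.1, 4.24], [0.23, 1.98], [-2.94, 2.94]. Speed limits (rad/s): [2.57, 2.57, 3.14, 3.14, 3.14, 3.14, 3.14].

### API

Orientations are given as [roll, pitch, yaw] about the fixed x, y, z axes, in that order (R = Rz(yaw) Ry(pitch) Rx(roll)).
In Python, from cell import ctrl gives the robot as it stands.
- The arm moves only by the tool inch_along, called after ">>>" in YAML: its name, and indented under it one key for each argument. Schema: {"type":"object","properties":{"rows":{"type":"array","items":{"type":"array","items":{"type":"number"},"minItems":7,"maxItems":7},"minItems":1,"maxItems":12},"only":{"type":"string"},"quiet":{"type":"boolean"},"lines":{"type":"string"}},"required":["rows"],"additionalProperties":false}. rows is a list of rows, 1 to 12 of them, each of 7 numbers: dx, dy, dz in shares of the most that a row can go, 1 being 50 mm, then a rotation vector rx, ry, rz in normalised numbers (1 is pi rad), then the finger opening in mm; each row shifts and turns the commanded pose from where the row before left it, along the tool's axes as they then stand; what a row does not reach is not made up. A row lasts 1/10 s, in which the tool goes at most 50 mm and 0.15 rad, less where a joint would pass 70% of its speed; a pose out of reach is approached as far as the arm can. The fingers move at their own pace and stop on an object; the grip force is fixed at half the most. Time passes only in rows, so rows that do not move let the fingers close. The tool returns the time, the measured TCP pose, the force, the opening and the grip force at its end. only (a regular expression) keeps the lines of the reply that match it, lines (a string "A,B") keeps lines A to B, and quiet returns only ok. Shift and turn numbers lie between -1 and 1, and a call with a number outside is refused. Input that does not fit is refused with a message, and nothing moves.
- ctrl.read_state(): the state, without advancing time (a new reading comes with each control period).
- ctrl.get_image(name): name is "side" or "top"; returns the picture (400x640x3 uint8, blue, green, red); there is no depth.
- ctrl.calibration(name): a dict with "fx", "fy", "cx", "cy" (pixels), "k1" (the pictures are not rectified: a ray, as slopes to the right and down, at radius r is drawn at 1 + k1 r^2 times it, then the intrinsics apply), "rvec" (rotation vector, rad) and "tvec" (3), from world to camera coordinates, as OpenCV has them. Camera axes: x right, y down, z forward; pixel columns grow to the right and rows downward; lengths in mm; the calibration is good to about 2 mm. A picture is of the moment at which its call begins. calibration takes no time and is no camera call.
- ctrl.finish_job(): hands the job in; it is judged then, once.
The state is a dict: "clock": time; "qpos": joint angles; "qd": joint speeds; "tau": joint torques, N m; "eef_pos": TCP position; "tool_rot": TCP orientation; "force": force on the tool from outside, world axes, zero at the start; "torque": the same for the moment, N m; "width": finger opening in mm; "gripper_force": force on a finger pad.
Only numpy, scipy, OpenCV 4.12 (cv2) and the standard library are available. Lean on these libraries where they do the work, as an engineer would, in place of code of your own. Each camera call takes 0.05 s, during which the arm holds its last target. There are 200 camera calls.

## Working session

There is one attempt and no reset: what is moved stays moved. The work goes in short steps, Python scripts to look and compute and a tool call to move; the robot and the scene stay as the last step left them, time stands still between calls to the robot, and variables do not carry over. Pictures are saved under pics/ and viewed, at most 10 in all, crops included, and the job is handed in when it is done.

```bash
ls; mkdir -p pics; python3 - <<'E'
from cell import ctrl
import cv2
for n in("top","side"):
    cv2.imwrite(f"pics/{n}0.png",ctrl.get_image(n)); print(ctrl.calibration(n))
s=ctrl.read_state();print(s)
E
```

```text
cell.py
pics
{'fx': 417.2277138825595, 'fy': 417.2277138825595, 'cx': 319.01965460578435, 'cy': 200.60505194460447, 'k1': -0.093752542364464, 'rvec': array([ 2.16115322, -2.11123024,  0.15264172]), 'tvec': array([ -16.02984496,  551.21347531, 1214.57596739])}
{'fx': 490.37419243288355, 'fy': 490.37419243288355, 'cx': 317.8128026684835, 'cy': 200.52266224563363, 'k1': -0.15609242131390158, 'rvec': array([ 2.27724685, -0.39971426,  0.15088749]), 'tvec': array([-524.80244595,  195.17305542, 1458.75643374])}
{'clock': 0.1, 'qpos': array([-1.39177534,  0.62927381,  0.03848418,  1.51827901, -0.02700167,
        0.99628673, -0.0200089 ]), 'qd': array([-0.00095936,  0.00059317,  0.00030291, -0.00261779, -0.00015368,
        0.00021196,  0.00099359]), 'tau': array([ 4.29152526e-03, -5.64523387e+01,  1.23039946e+00, -1.93972725e+01,
        1.11842100e-02,  5.39739951e-03,  2.16930874e-05]), 'eef_pos': array([157.40477626, 630.07260044, 230.46516722]), 'tool_rot': array([-3.13986530e+00,  4.04934826e-05,  2.89672975e+00]), 'force': array([-0.10013234, -0.8111369 , -0.65907482]), 'torque': array([ 0.0252589 , -0.00727436,  0.00207486]), 'gripper_force': 0.0, 'width': 85.37679860393149}
```

View pics/top0.png

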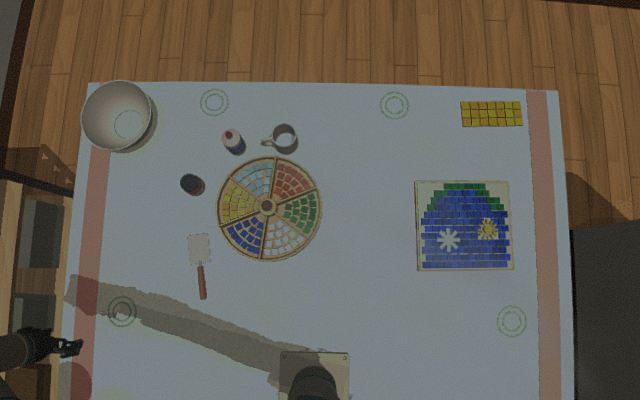

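View pics/side0.png

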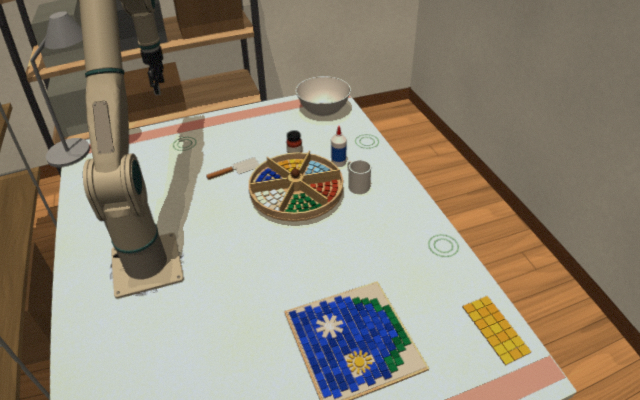

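The top view shows the carousel at about (269,208), with gold on its left at (237,200). The panel is at (464,226). The glue (233,140), mug (285,137) and jar (192,184) stand on its far and left sides, and the spatula is at (200,260). The near side (image bottom) is free, so I'll push counterclockwise there.

```bash
cat > h.py <<'E'
from cell import ctrl
import cv2, numpy as np
def ray(n,uv):
    c=ctrl.calibration(n); p=(np.atleast_2d(uv)-[c["cx"],c["cy"]])/[c["fx"],c["fy"]]
    q=p.copy()
    for _ in range(20): q=p/(1+c["k1"]*(q**2).sum(1,keepdims=True))
    R=cv2.Rodrigues(c["rvec"])[0]; d=np.c_[q,np.ones(len(q))]@R
    return -R.T@c["tvec"].ravel(), d
def plane(n,uv,z):
    o,d=ray(n,uv); return (o+d*((z-o[2])/d[:,2])[:,None])[:,:2]
def mask(hsv,lo,hi): return cv2.inRange(hsv,np.array(lo),np.array(hi))
def gold(im,C):
    hsv=cv2.cvtColor(im,cv2.COLOR_BGR2HSV); out={}
    for k,lo,hi in(("gold",(20,110,60),(34,255,255)),("blue",(108,110,30),(130,255,255)),("green",(45,90,20),(80,255,255)),("red",(0,110,50),(8,255,255))):
        v,u=np.nonzero(mask(hsv,lo,hi)); P=plane("top",np.c_[u,v],44)-C
        r=np.hypot(*P.T); P=P[(r>50)&(r<140)]; a=np.arctan2(P[:,1],P[:,0])
        out[k]=(len(P),round(float(np.degrees(np.angle(np.exp(1j*a).mean()))),1)) if len(P) else None
    return out
E
cat > m.py <<'E'
from h import *
im=cv2.imread("pics/top0.png")
# rim edge points by eye (left,right,top,bottom), z=62
print("rim",plane("top",[[217,208],[322,208],[269,156],[269,262]],62))
ball=plane("top",[[267,206]],100);print("ball",ball)
print("panel",plane("top",[[416,181],[510,181],[514,269],[417,270]],18), plane("top",[[416,181],[510,181],[514,269],[417,270]],18).mean(0))
for k,p,z in(("glue",(231,134),150),("glue base",(236,153),0),("jar",(190,182),80),("mug",(285,130),92),("spat",(200,235),5),("spatend",(204,299),10)): print(k,plane("top",[p],z))
print("gold",gold(im,ball[0]))
E
python3 m.py; python3 -c "
import cv2;i=cv2.imread('pics/top0.png')[110:320,160:370];cv2.imwrite('pics/c0.png',cv2.resize(i,(600,600),interpolation=2))"
```

```text
rim [[519.21825597 300.10097345]
 [526.48271033 -12.74385491]
 [681.53089666 151.22251984]
 [364.24479965 137.86564093]]
ball [[523.44478506 145.24560124]]
panel [[ 623.60337313 -302.33746878]
 [ 631.22948275 -602.10765312]
 [ 357.34673007 -603.38471313]
 [ 350.48820485 -302.91195306]] [ 490.6669477  -452.68544702]
glue [[720.92789428 250.59580775]]
glue base [[705.81968994 266.21659809]]
jar [[592.97789314 381.9252236 ]]
mug [[754.52692556 102.79844941]]
spat [[441.07464276 363.41007133]]
spatend [[247.28050468 338.08227733]]
gold {'gold': (513, 83.0), 'blue': (438, 141.6), 'green': (249, -93.4), 'red': (311, -33.5)}
```

View pics/c0.png

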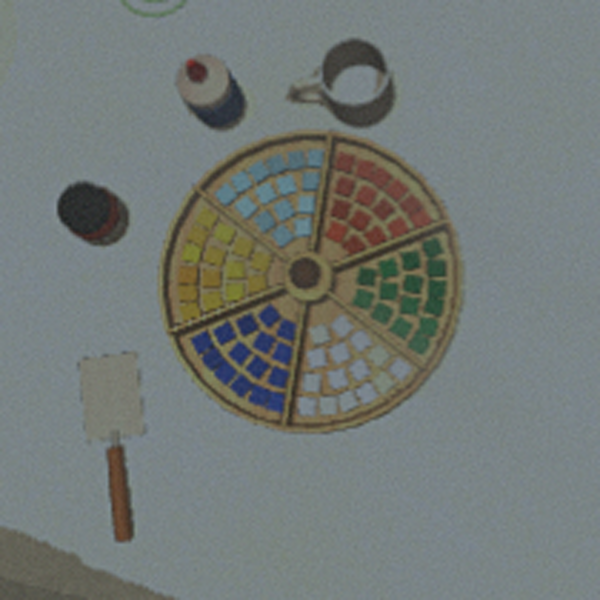

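Careful with the scale: shifts go in shares of 50 mm and turns go in shares of pi rad. That gives: -37 mm is -0.74, -35 mm is -0.7, -0.1224 rad is -0.039.

>>> inch_along:
  rows:
    - [0,0,0,0,0,-0.039,0]
    - [0,0,0,0,0,-0.039,0]
    - [-0.7,-0.74,0,0,0,0,0]
    - [-0.7,-0.74,0,0,0,0,0]
    - [-0.7,-0.74,0,0,0,0,0]
    - [-0.7,-0.74,0,0,0,0,0]
    - [-0.7,-0.74,0,0,0,0,0]
    - [-0.7,-0.74,0,0,0,0,0]
    - [-0.7,-0.74,0,0,0,0,0]
    - [-0.7,-0.74,0,0,0,0,0]
    - [-0.7,-0.74,0,0,0,0,0]
    - [0,0,0,0,0,0,0]

```text
clock: 1.3
eef_pos: [472.7, 295.3, 231.0]
tool_rot: [-3.137, 0.003, 3.128]
force: [-1.0, 0.3, -0.6]
width: -0.0
gripper_force: 0.0
```

```bash
python3 -c "
from cell import ctrl
s=ctrl.read_state();print(s['eef_pos'],s['tool_rot'],s['qpos'].round(2),s['force'])"
```

```text
[472.72245722 295.33306285 231.02921027] [-3.13671375  0.00331105  3.12848027] [-0.61  0.49 -0.01  1.78  0.01  0.87  0.93] [-1.01822595  0.32878004 -0.55269362]
```

Converted, 30 mm is 0.6, -21 mm is -0.42.

>>> inch_along:
  rows:
    - [-0.4,-0.4,0,0,0,0,0]
    - [-0.4,-0.42,0,0,0,0,0]
    - [0,0,0.6,0,0,0,0]
    - [0,0,0.6,0,0,0,0]
    - [0,0,0.4,0,0,0,0]
    - [0,0,0,0,0,0,0]
    - [0,0,0,0,0,0,0]

```text
clock: 2.0
eef_pos: [506.6, 262.9, 151.3]
tool_rot: [-3.141, -0.001, -3.141]
force: [0.6, 0.8, 0.5]
width: 0.0
gripper_force: 0.0
```

```bash
python3 - <<'E'
from h import *
for n in("top","side"): globals()[n]=ctrl.get_image(n)
cv2.imwrite("pics/b.png",np.vstack([cv2.resize(top[130:300,180:380],(706,600))[:, :]][:1]))
s=side[90:260,180:420]; t=top[120:290,160:400]
cv2.imwrite("pics/b.png",cv2.resize(np.vstack([t,s]),(424,600)))
E
```

```text
(no output)
```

View pics/b.png

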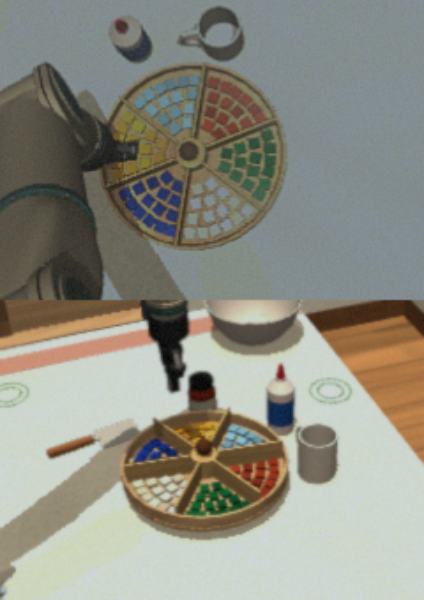

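The shut fingers hang over the gold compartment, with its divider to dark blue toward the viewer. I'll lower them now.

Converted, 20 mm is 0.4, 15 mm is 0.3.

>>> inch_along:
  rows:
    - [-0.08,-0.16,0.4,0,0,0,0]
    - [0,0,0.4,0,0,0,0]
    - [0,0,0.4,0,0,0,0]
    - [0,0,0.3,0,0,0,0]
    - [0,0,0.2,0,0,0,0]
    - [0,0,0.16,0,0,0,0]
    - [0,0,0,0,0,0,0]
    - [0,0,0,0,0,0,0]

```text
clock: 2.9
eef_pos: [511.2, 255.0, 58.9]
tool_rot: [3.141, 0.001, -3.142]
force: [0.2, 1.1, -0.0]
width: -0.4
gripper_force: 0.0
```

Converted, 5 mm is 0.1, 4 mm is 0.08.

>>> inch_along:
  rows:
    - [0.04,-0.02,0,0,0,0,0]
    - [0.08,-0.02,0,0,0,0,0]
    - [0.08,-0.02,0,0,0,0,0]
    - [0.08,-0.02,0,0,0,0,0]
    - [0.08,-0.04,0,0,0,0,0]
    - [0.08,-0.04,0,0,0,0,0]
    - [0.08,-0.04,0,0,0,0,0]
    - [0.1,-0.04,0,0,0,0,0]
    - [0.1,-0.04,0,0,0,0,0]
    - [0.1,-0.06,0,0,0,0,0]
    - [0.1,-0.06,0,0,0,0,0]
    - [0.08,-0.06,0,0,0,0,0]

```text
clock: 4.1
eef_pos: [460.1, 231.5, 58.3]
tool_rot: [-3.141, -0.0, -3.141]
force: [0.5, 0.3, 0.0]
width: -0.5
gripper_force: 0.4
```

>>> inch_along:
  rows:
    - [0.08,-0.08,0,0,0,0,0]
    - [0.08,-0.08,0,0,0,0,0]
    - [0.06,-0.08,0,0,0,0,0]
    - [0.06,-0.08,0,0,0,0,0]
    - [0.06,-0.08,0,0,0,0,0]
    - [0.06,-0.08,0,0,0,0,0]
    - [0.06,-0.08,0,0,0,0,0]
    - [0.06,-0.08,0,0,0,0,0]
    - [0.06,-0.08,0,0,0,0,0]
    - [0.06,-0.08,0,0,0,0,0]
    - [0.04,-0.08,0,0,0,0,0]
    - [0.04,-0.08,0,0,0,0,0]

```text
clock: 5.3
eef_pos: [424.5, 183.4, 58.3]
tool_rot: [3.142, -0.0, -3.142]
force: [0.4, 0.7, -0.3]
width: 0.4
gripper_force: 0.4
```

```bash
python3 - <<'E'
from h import *
t=ctrl.get_image("top"); print(gold(t,np.array([523,144.5])))
cv2.imwrite("pics/d.png",cv2.resize(t[120:290,160:400],(720,510)))
E
```

```text
{'gold': (99, 141.0), 'blue': (341, -160.0), 'green': (183, -40.7), 'red': (369, 21.4)}
```

View pics/d.png

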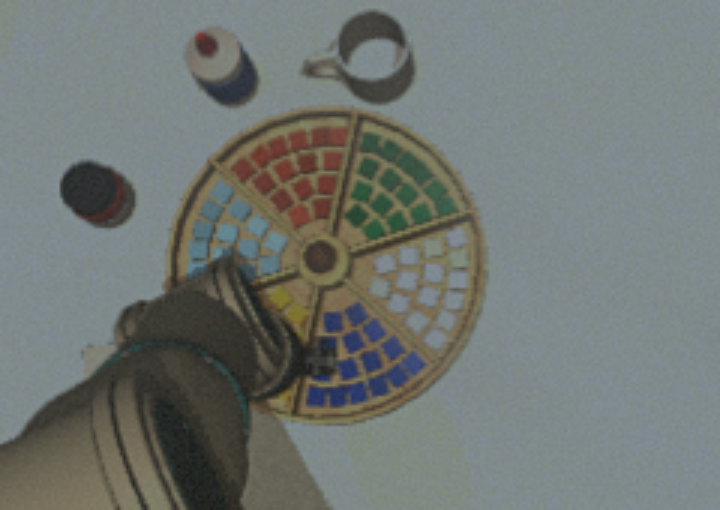

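The tray follows the finger: gold has moved from about 84° to 141°, and the stand hasn't shifted. I'll continue the arc.

Converted, -4 mm is -0.08, 2 mm is 0.04.

>>> inch_along:
  rows:
    - [0.04,-0.08,0,0,0,0,0]
    - [0.04,-0.08,0,0,0,0,0]
    - [0.04,-0.08,0,0,0,0,0]
    - [0.02,-0.08,0,0,0,0,0]
    - [0.02,-0.08,0,0,0,0,0]
    - [0.02,-0.08,0,0,0,0,0]
    - [0,-0.08,0,0,0,0,0]
    - [0,-0.08,0,0,0,0,0]
    - [0,-0.08,0,0,0,0,0]
    - [0,-0.08,0,0,0,0,0]
    - [0,-0.08,0,0,0,0,0]
    - [0,-0.08,0,0,0,0,0]

```text
clock: 6.55
eef_pos: [415.7, 135.4, 58.3]
tool_rot: [-3.142, -0.0, -3.142]
force: [0.2, 0.3, 0.1]
width: 0.2
gripper_force: 0.4
```

>>> inch_along:
  rows:
    - [-0.02,-0.1,0,0,0,0,0]
    - [-0.02,-0.1,0,0,0,0,0]
    - [-0.02,-0.1,0,0,0,0,0]
    - [-0.02,-0.1,0,0,0,0,0]
    - [-0.02,-0.1,0,0,0,0,0]
    - [-0.04,-0.1,0,0,0,0,0]
    - [-0.04,-0.08,0,0,0,0,0]
    - [-0.04,-0.08,0,0,0,0,0]
    - [-0.04,-0.08,0,0,0,0,0]
    - [-0.04,-0.08,0,0,0,0,0]
    - [-0.04,-0.08,0,0,0,0,0]
    - [-0.06,-0.08,0,0,0,0,0]

```text
clock: 7.75
eef_pos: [435.7, 81.4, 58.3]
tool_rot: [-3.142, -0.0, -3.141]
force: [-0.3, 0.3, 0.4]
width: -0.2
gripper_force: 0.4
```

```bash
python3 - <<'E'
from h import *
t=ctrl.get_image("top"); print(gold(t,np.array([523,144.5])))
E
```

```text
{'gold': (1, 101.0), 'blue': (216, -95.1), 'green': (284, 15.4), 'red': (378, 74.6)}
```

Converted, -4 mm is -0.08, -3 mm is -0.06.

>>> inch_along:
  rows:
    - [-0.06,-0.08,0,0,0,0,0]
    - [-0.06,-0.08,0,0,0,0,0]
    - [-0.06,-0.08,0,0,0,0,0]
    - [-0.06,-0.06,0,0,0,0,0]
    - [-0.06,-0.06,0,0,0,0,0]
    - [-0.06,-0.06,0,0,0,0,0]
    - [-0.06,-0.06,0,0,0,0,0]
    - [-0.08,-0.06,0,0,0,0,0]
    - [-0.08,-0.04,0,0,0,0,0]
    - [-0.08,-0.04,0,0,0,0,0]
    - [-0.08,-0.04,0,0,0,0,0]
    - [-0.08,-0.04,0,0,0,0,0]

```text
clock: 9.0
eef_pos: [477.1, 46.7, 58.3]
tool_rot: [3.141, 0.0, -3.141]
force: [-0.1, 0.9, -0.3]
width: -0.0
gripper_force: 0.4
```

>>> inch_along:
  rows:
    - [-0.08,-0.04,0,0,0,0,0]
    - [-0.08,-0.04,0,0,0,0,0]
    - [-0.08,-0.04,0,0,0,0,0]
    - [-0.08,-0.02,0,0,0,0,0]
    - [-0.08,-0.02,0,0,0,0,0]
    - [-0.08,-0.02,0,0,0,0,0]
    - [-0.08,-0.02,0,0,0,0,0]
    - [-0.08,0,0,0,0,0,0]
    - [-0.08,0,0,0,0,0,0]
    - [-0.06,0,0,0,0,0,0]
    - [-0.06,0,0,0,0,0,0]

```text
clock: 10.1
eef_pos: [518.9, 36.5, 58.3]
tool_rot: [-3.141, -0.0, 3.141]
force: [-0.3, -0.8, 0.2]
width: -0.1
gripper_force: 0.4
```

```bash
python3 - <<'E'
from h import *
t=ctrl.get_image("top"); print(gold(t,np.array([523,144.5])))
cv2.imwrite("pics/e.png",cv2.resize(t[120:290,160:400],(720,510)))
E
```

```text
{'gold': (1, 148.2), 'blue': None, 'green': (249, 61.2), 'red': (392, 120.1)}
```

View pics/e.png

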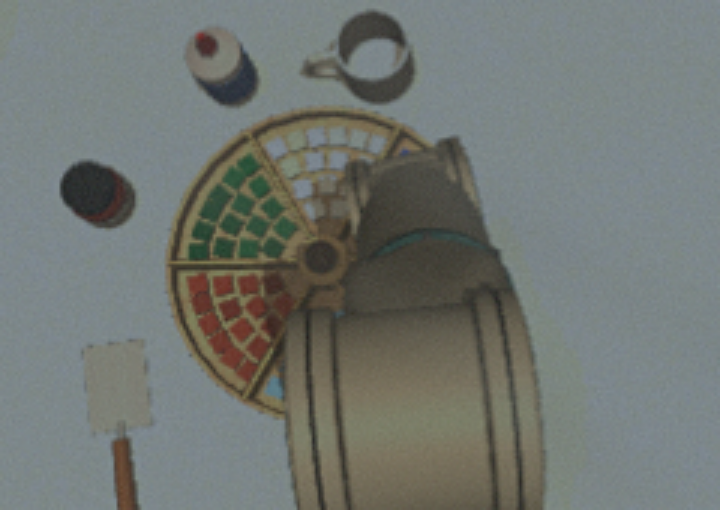

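Converted, -4 mm is -0.08, -3 mm is -0.06.

>>> inch_along:
  rows:
    - [-0.08,0,0,0,0,0,0]
    - [-0.08,0,0,0,0,0,0]
    - [-0.08,0,0,0,0,0,0]
    - [-0.08,0,0,0,0,0,0]
    - [-0.08,0,0,0,0,0,0]
    - [-0.08,0.02,0,0,0,0,0]
    - [-0.08,0.02,0,0,0,0,0]
    - [-0.08,0.02,0,0,0,0,0]
    - [-0.06,0.02,0,0,0,0,0]
    - [-0.04,0.02,0,0,0,0,0]
    - [-0.02,0,0,0,0,0,0]
    - [0,0,0,0,0,0,0]

```text
clock: 11.35
eef_pos: [557.0, 41.7, 58.3]
tool_rot: [3.142, 0.0, 3.142]
force: [0.5, -0.5, 0.9]
width: 0.2
gripper_force: 0.0
```

```bash
python3 - <<'E'
from h import *
t=ctrl.get_image("top"); print(gold(t,np.array([523,144.5])))
E
```

```text
{'gold': (3, 79.4), 'blue': (4, -16.6), 'green': (301, 82.5), 'red': (320, 136.6)}
```

Converted, -45 mm is -0.9, -40 mm is -0.8.

>>> inch_along:
  rows:
    - [0.1,0,0,0,0,0,0]
    - [0.1,0,0,0,0,0,0]
    - [0,0,-0.2,0,0,0,0]
    - [0,0,-0.5,0,0,0,0]
    - [0,0,-0.6,0,0,0,0]
    - [0,0,-0.6,0,0,0,0]
    - [0.2,-0.8,-0.2,0,0,0,0]
    - [0.2,-0.9,0,0,0,0,0]
    - [0.2,-0.9,0,0,0,0,0]
    - [0.2,-0.9,0,0,0,0,0]
    - [0.2,-0.8,0,0,0,0,0]
    - [0,0,0,0,0,0,0]

```text
clock: 12.6
eef_pos: [494.2, -181.0, 164.0]
tool_rot: [-3.137, -0.001, 3.131]
force: [0.8, -0.5, 0.2]
width: 0.2
gripper_force: 0.0
```

```bash
python3 - <<'E'
from h import *
t=ctrl.get_image("top"); print(gold(t,np.array([523,144.5])))
cv2.imwrite("pics/f.png",cv2.resize(t[110:290,160:430],(800,533)))
E
```

```text
{'gold': (501, -93.1), 'blue': (292, -32.2), 'green': (300, 82.9), 'red': (464, 140.9)}
```

View pics/f.png

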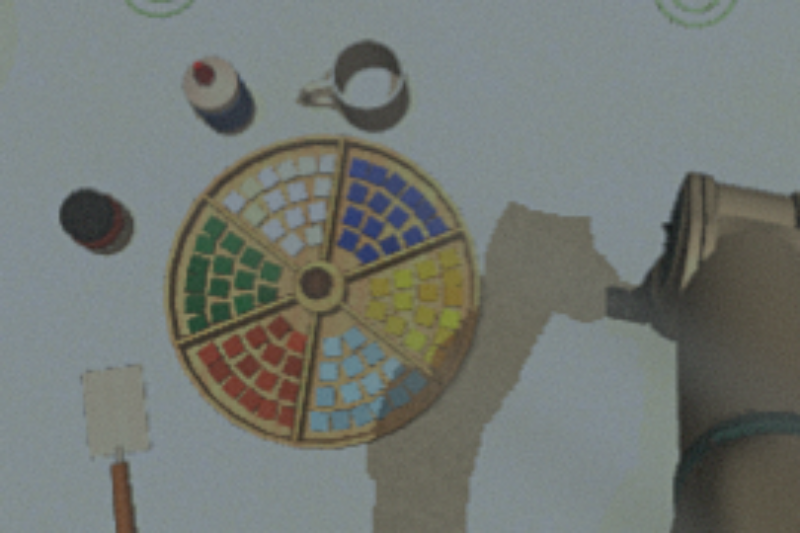

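The crop shows gold at about (415,300), pointing right toward the panel. The finger is clear at (620,300), and the stand, glue, jar and mug haven't moved. Averaging opposite compartments puts gold at about 264.7° against a target of 266.9°, so the line misses the panel's centre by about 23 mm, inside the 80 mm allowed.

```bash
python3 -c "
from cell import ctrl
print(ctrl.finish_job())"
```

```text
the job is handed in; nothing more can be done
None
```

I turned the tray so the gold compartment points at the panel, about 2° (roughly 23 mm) off its centre by my measurement; the finger is clear, the stand and bystanders showed no movement in the last picture, and the job is handed in, but no verdict was returned.

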